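# Fetch a dropped wash-arm cap from under the drying rack with a reacher

### The job

A small hexagonal plastic cap has dropped under the low drying rack. Pick up the reacher, reach in over the sill with it, squeeze its trigger gently so that the jaws close on the cap without cracking it, lift it out over the sill, gently lower it in the jaws until it rests upright in the shallow tray, and let it go. Then stand the reacher back upright on the open bench, clear of rack and tray, and let go of it; never touch the cap with the gripper, do not push hard on the rack, and leave everything else where it is.

Things in the scene. Friction and masses are not known exactly. Their poses are not given: they have to be found in the camera images.
- reacher_grip (a point): Grasp point of the reacher (pick-up tool, 350 mm, 0.40 kg, balanced near here), mid-way between two black upright handle plates, 78 mm above its underside. x: along the shaft to the jaws; y: from trigger plate (-y) to fixed plate; z up. Plates 60 mm long (x), 100 mm tall, graspable from 50 mm up; outer faces 60 mm apart at rest. Hold lightly at 57 mm to carry with jaws open.
- trigger_pad (a point): Middle of the trigger plate's outer face, 30 mm to -y of the grasp point at rest. Squeezing the plates together is resisted by a spring: 10 N at first, plus 0.3 N per mm. The moving jaw is rigid with the trigger: jaw gap and plate spacing shrink mm for mm; force on the cap = squeeze less spring. The jaws' mid-line stays in line with the plates' mid-line.
- trigger (a joint): Travel of the reacher's trigger: 0 released, jaws 44 mm apart; up to 0.030 m squeezed; 0.014 to 0.018 m when both jaws bear on the cap, depending on how it lies.
- reacher_jaws (a point): Point mid-way between the open jaws, 264 mm ahead (+x) of the grasp point, 15 mm above the underside; same axes. Jaws: flat upright plates 56 mm long in x (235 to 291 mm ahead of the grasp point), 8 mm thick, 44 mm apart inside when open, tips at the underside level. Head 48 mm tall; shaft and push-rod run 26 to 48 mm up; a cross-piece closes the jaws' rear, up to 240 mm ahead.
- reacher: The whole reacher, standing upright on its heel and jaw tip; origin on the underside below the grasp point, same axes. Heel 90 mm long (x -59 to +31 mm), 56 mm wide, 14 mm tall.
- cap_center (a point): The dropped cap, grey plastic: upright hexagonal prism, 26 mm across flats (x), 30 mm across corners, 28 mm high, with a round stub 14 mm across and 8 mm high on top; about 40 g. This point is on its axis, 18 mm above its underside; z is its axis. It stands under the rack, 55 to 95 mm in from the mouth, turned at random. Brittle: cracks if a jaw presses it with more than 20 N.
- cap: The same cap; origin at the centre of its underside.
- rack: Low steel drying rack, fixed, 240 mm deep (x), 320 mm wide (y); origin at bench level below its centre. Four 12 mm corner legs; open grating on top, 95 to 105 mm above the bench, a mug and a bowl on it. A small dark lid (60 mm disc) lies at the back of the gap; leave it.
- gap_mouth (a point): Centre of the rack's mouth at bench level, 120 mm to -x of the rack's centre; axes of the rack: +x leads into the gap. A sill bar 8 mm high, 8 mm thick lies on the bench all across the mouth: the cap must be lifted over it. Gap height 95 mm.
- tray: Shallow square aluminium tray, fixed, 110 x 110 mm outside, 12 mm high, walls and floor 4 mm thick, on the bench in front of the rack; origin at bench level below its centre. The cap goes here.
- tray_floor (a point): Centre of the tray's inner floor, 4 mm above the bench.
Not all that is in view belongs to the job. Of the things like the cap, leave any that is blue, purple or yellow; of the rest the larger one is meant.

How it is judged:
On the way, in this order (a step that is already met when the one before it is completed fails the run):
1. under the rack, the reacher's jaws close on the cap (contact force between trigger and cap above 1.5 N and x of cap_center in the frame of rack above -0.11 m), for 0.2 s.
2. the cap, held in the jaws, is lifted out over the sill and clear of the rack (contact force between trigger and cap above 1.5 N and x of cap_center in the frame of rack below -0.14 m and height (world z) of cap above 0.008 m), for 0.1 s.
3. the cap is lowered in the jaws onto the tray floor, not dropped (contact force between trigger and cap above 1.5 N and x of cap_center in the frame of tray between -0.045 and 0.045 m and y of cap_center in the frame of tray between -0.045 and 0.045 m and height (world z) of cap below 0.01 m), for 0.1 s.
At the end, for the whole second after the job is handed in: The cap stands upright (0.2 rad) and still on the tray floor, within 45 mm of its centre along each tray axis, free of the jaws; the reacher stands upright (0.12 rad), still, on the bench, trigger released (under 3 mm), touching neither tray nor rack, jaws outside the gap (x of cap_center in the frame of tray between -0.045 and 0.045 m and y of cap_center in the frame of tray between -0.045 and 0.045 m and angle between cap's own z axis and vertical below 0.2 rad and height (world z) of cap below 0.008 m and linear speed of each of cap, reacher below 0.01 m/s and contact force between reacher and cap below 0.05 N and angle between reacher's own z axis and vertical below 0.12 rad and height (world z) of reacher below 0.006 m and value of joint trigger below 0.003 m and contact force between reacher and tray below 0.05 N and contact force between reacher and rack below 0.05 N and x of reacher_jaws in the frame of rack below -0.12 m).
It fails at once if a jaw presses the cap with more than 20 N (it cracks) (contact force between trigger and cap above 20 N or contact force between reacher and cap above 40 N).
It fails at once if the gripper or arm touches the cap (contact force between any of the fingers, the arm and cap above 0.3 N).
It fails at once if the reacher or arm pushes on the rack with more than 15 N (contact force between any of reacher, the arm, the fingers and rack above 15 N).
It fails at once if another object is displaced by more than 20 mm (distance of any of mug, bowl, pot_lid, spray, scrubber, plate, detergent, spoon from where it was at the start of the episode above 0.02 m).
It fails at once if the cap is pressed onto the tray with more than 20 N (contact force between cap and tray above 20 N).
It also fails if it takes over 67 s, if anything falls off the work surface, if the arm or the gripper's body presses on something with over 40 N, if the wrist force passes 120 N, or if a joint passes its speed limit or range.

### The arm

A 7-joint arm with a two-finger parallel gripper is mounted at the origin on the work surface. World frame = base frame: x ahead of the robot, y to its left, z up, the work surface at z = 0. Lengths are in m, angles in rad, forces in N, time in s.
With the tool pointing down it reaches from about 0.425 to 0.975 m from the base axis. Payload 16.7 kg.
Tool frame: the origin (TCP) lies midway between the tips of the shut fingers; the grasp point (between the pads) lies r.grasp_offset behind it (r.grasp_offset is the distance from the TCP to the grasp point, in m); z points along the fingers, y is the line along which they close (so a half turn about z gives the same grasp; the last joint's range is limited). The gripper opens to 85 mm and grips with 20 to 120 N. Pads are 22 mm wide; open, the fingers measure 114 mm over their backs; the gripper's body (76 mm by 85 mm) begins 54 mm behind the grasp point. The pads swing forward as they close: fully open they stand 13 mm farther back than shut.
Start: joints at [1.026, 0.426, 0.074, 1.606, -0.034, 1.111, -0.067], TCP at [0.26, -0.623, 0.205] pointing down, gripper open.
Joint ranges: [-2.85, 2.85], [-0.5, 2.14], [-1.23, 1.37], [0.21, 2.46], [-1.02, 4.16], [0.16, 2.05], [-2.73, 2.73]. Speed limits (rad/s): [1.89, 1.89, 2.39, 2.39, 3.01, 3.01, 3.01].

### API

Orientations are given as a unit quaternion [w, x, y, z].
In Python, from rig import r, vision, spotter gives the robot as it stands.
- The arm moves only by the tool arm_command, never from a script. Its argument "moves" is a list that holds one entry, the list of rows, each a list of 7 numbers: the shift along the tool's x, y, z in m, then the turn, a rotation vector about the tool's x, y, z in degrees, then the finger opening in m, from 0 to 0.0854. A call has 1 to 12 rows; each row shifts and turns the commanded pose from where the row before left it, along the tool's axes as they then stand; what a row does not reach is not made up. A row lasts 1/8 s, in which the tool goes at most 62.5 mm and 10.7 degrees, less where a joint would pass 70% of its speed; a pose out of reach is approached as far as the arm can. A call with a gripper value outside its range is refused whole. The fingers move at their own pace and stop on an object; "squeeze" is the grip in N (left out, the last holds). Time passes only in rows, so rows that do not move let the fingers close. It gives the time, the measured TCP pose, the force, the opening and the grip force at its end, in the units of the state.
- r.get_obs(): the state, without advancing time (a new reading comes with each control period).
- vision.snapshot(name): name is "scene" or "top"; returns the picture (480x640x3 uint8, red, green, blue); there is no depth.
- vision.calibration(name): a dict with "mtx" (3x3 intrinsics, pixels), "world_to_cam" (4x4, takes a point from world to camera coordinates). Camera axes: x right, y up, looking along -z (the intrinsics and any distortion apply to the point x, -y, -z); pixel columns grow to the right and rows downward; lengths in m; the calibration is good to about 2 mm. A picture is of the moment at which its call begins. calibration takes no time and is no camera call.
- r.hand_in(): hands the job in; it is judged then, once.
Trained networks look in the newest picture that a camera, given by its name, has taken for a name from the list of things; names that differ only in an ending like _2 or _b are one class to them, and where a whole thing is asked for, a point or a joint stands for the part that bears it (a point fixed in the world has none). Each returns a list of dicts, best first, with "conf" (0 to 1); they miss things now and then, are a little off and sometimes report something else, mostly with a low value. They report only what shows in the picture. A call takes as long as a camera call. They do not tell look-alikes from the thing itself.
- spotter.look_for(camera, query): "uv" ([column, row] in pixels, amid what is visible of it).
- spotter.masks_of(camera, query): "mask" (480x640 bool, what is visible of it) and "uv" ([column, row] in pixels, amid what is visible of it).
The state is a dict: "clock": time; "joint_positions": joint angles; "qd": joint speeds; "effort": joint torques, N m; "tcp_pos": TCP position; "orientation": TCP orientation; "ft_force": force on the tool from outside, world axes, zero at the start; "wrist_torque": the same for the moment, N m; "grip_width": finger opening in m; "gripper_force": force on a finger pad.
Only numpy, scipy, OpenCV 4.12 (cv2) and the standard library are available. Lean on these libraries where they do the work, as an engineer would, in place of code of your own. Each camera call takes 0.05 s, during which the arm holds its last target. There are 200 camera calls.

## Working session

There is one attempt and no reset: what is moved stays moved. The work goes in short steps, Python scripts to look and compute and a tool call to move; the robot and the scene stay as the last step left them, time stands still between calls to the robot, and variables do not carry over. Pictures are saved under pics/ and viewed, at most 13 in all, crops included, and the job is handed in when it is done.

Besides the shell and the picture viewer there is one more tool, called after "Request:" by a JSON object that holds its "op" and its "data", one argument or row to a line. arm_command: Moves the arm, as the interface text tells. Its arguments: {"type":"object","properties":{"moves":{"type":"array","items":{"type":"array","items":{"type":"array","items":{"type":"number"}}}},"squeeze":{"type":"number"}},"required":["moves"]}

```bash
mkdir -p pics; ls; python3 - <<'E'
from rig import r, vision, spotter
import cv2, numpy as np
for c in("scene","top"):
    im=vision.snapshot(c); cv2.imwrite(f"pics/{c}0.png",im[:,:,::-1])
    k=vision.calibration(c); print(c,np.round(k["mtx"],1).tolist(),np.round(k["world_to_cam"],3).tolist(),[x for x in k])
    for q in("reacher_grip","trigger_pad","reacher_jaws","reacher","cap","rack","tray","gap_mouth"):
        try: print(q,[(np.round(d["uv"]).tolist(),round(d["conf"],2)) for d in spotter.look_for(c,q)][:4])
        except Exception as e: print(q,e)
print(r.get_obs(),r.grasp_offset)
E
```

```text
pics
scene [[481.1, 0.0, 308.5], [0.0, 481.1, 251.4], [0.0, 0.0, 1.0]] [[-0.561, 0.828, 0.016, 0.36], [-0.691, -0.479, 0.541, 0.299], [0.455, 0.293, 0.841, -1.037], [0.0, 0.0, 0.0, 1.0]] ['mtx', 'world_to_cam']
reacher_grip [([198.0, 214.0], 0.69)]
trigger_pad [([198.0, 240.0], 0.73)]
reacher_jaws [([206.0, 216.0], 0.58)]
reacher [([189.0, 213.0], 0.68)]
cap [([467.0, 259.0], 0.7), ([390.0, 366.0], 0.67), ([267.0, 352.0], 0.63), ([379.0, 259.0], 0.57)]
rack [([400.0, 383.0], 0.92), ([389.0, 367.0], 0.47)]
tray [([331.0, 216.0], 0.65)]
gap_mouth [([418.0, 367.0], 0.7)]
top [[494.9, 0.0, 317.5], [0.0, 494.9, 237.5], [0.0, 0.0, 1.0]] [[-0.013, -1.0, 0.027, -0.08], [0.989, -0.009, 0.147, -0.571], [-0.147, 0.029, 0.989, -0.83], [0.0, 0.0, 0.0, 1.0]] ['mtx', 'world_to_cam']
reacher_grip [([445.0, 231.0], 0.71)]
trigger_pad [([419.0, 223.0], 0.81)]
reacher_jaws [([447.0, 233.0], 0.65)]
reacher [([441.0, 229.0], 0.82)]
cap [([192.0, 349.0], 0.74), ([268.0, 160.0], 0.63), ([204.0, 220.0], 0.58), ([292.0, 174.0], 0.48)]
rack [([179.0, 204.0], 0.81)]
tray [([328.0, 326.0], 0.91)]
gap_mouth [([179.0, 203.0], 0.91), ([422.0, 220.0], 0.64)]
{'clock': 0.9, 'joint_positions': array([ 1.02551098,  0.42609506,  0.0738896 ,  1.60596787, -0.03410324,
        1.11081939, -0.06710893]), 'qd': array([-6.93450187e-05, -1.40867437e-03, -1.88287277e-03,  1.12564585e-03,
       -2.96434607e-04,  6.72262928e-04, -2.63690415e-03]), 'effort': array([-9.08882885e-04, -9.49518728e+01,  3.75667199e+00, -4.63885438e+01,
        1.91497360e-02,  2.68635369e-03, -7.52960318e-06]), 'tcp_pos': array([ 0.26021635, -0.62279806,  0.20461897]), 'orientation': array([-2.04284305e-05,  9.80488739e-01,  1.96575258e-01,  1.52468368e-05]), 'ft_force': array([-0.49346858, -0.6614258 ,  0.59986274]), 'wrist_torque': array([ 0.00769819, -0.03473172, -0.00420007]), 'gripper_force': 0.0, 'grip_width': 0.08528560534730986} 0.0187
```

View pics/scene0.png

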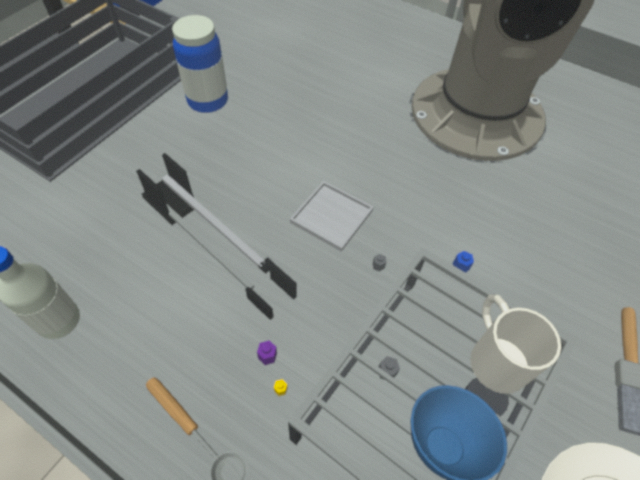

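View pics/top0.png

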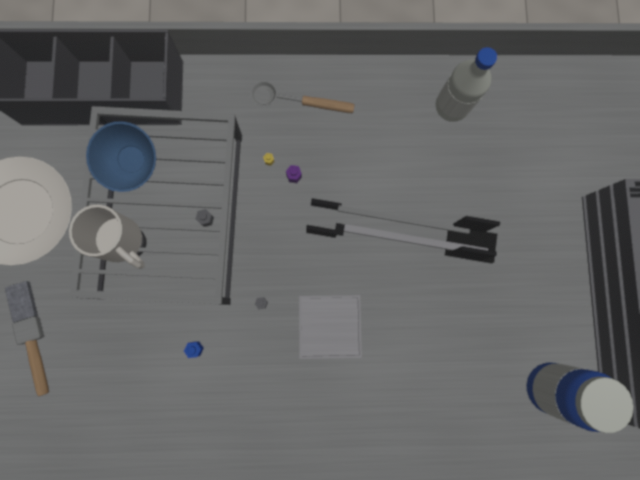

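The top picture shows the rack (left) with its mouth toward image right (world -y). The reacher's jaws are at about (320,217) and its handle at about (472,240). The tray is at (330,326).

Cap candidates in the top view:
- grey under the rack (204,217)
- small grey in the open (261,303)
- blue (193,349)
- purple (293,173)
- yellow (268,158)

I choose the larger grey one under the rack at (204,217) and will check it in a crop while fitting the poses.

```bash
cat > h.py <<'E'
from rig import r, vision, spotter
import cv2, numpy as np
from scipy.optimize import minimize
C={c:vision.calibration(c) for c in("scene","top")}
def proj(c,P):
    P=np.atleast_2d(P); k=C[c]; q=P@k["world_to_cam"][:3,:3].T+k["world_to_cam"][:3,3]
    q=q*[1,-1,-1]; uv=q@k["mtx"].T; return uv[:,:2]/uv[:,2:]
def ray(c,uv,z):
    k=C[c]; R=k["world_to_cam"][:3,:3]; t=k["world_to_cam"][:3,3]; o=-R.T@t
    d=R.T@(np.linalg.solve(k["mtx"],[uv[0],uv[1],1])*[1,-1,-1]); return o+d*(z-o[2])/d[2]
def box(x0,x1,y0,y1,z0,z1): return np.array([[x,y,z] for x in(x0,x1) for y in(y0,y1) for z in(z0,z1)])/1000
def pose(P,p,z=0): c,s=np.cos(p[2]),np.sin(p[2]); return P@np.array([[c,-s,0],[s,c,0],[0,0,1]]).T+[p[0],p[1],z]
def sil(c,parts,p,z=0):
    m=np.zeros((480,640),np.uint8)
    for P in parts:
        h=cv2.convexHull((proj(c,pose(P,p,z))*16).astype(np.int32)); cv2.fillConvexPoly(m,h,255,cv2.LINE_AA,4)
    return m/255.
def fit(parts,masks,p0,z=0):
    def cost(p): 
        s=0
        for c,m in masks.items():
            a=sil(c,parts,p,z); s+=1-np.minimum(a,m).sum()/np.maximum(a,m).sum()
        return s
    S=np.array([p0]+[np.add(p0,d) for d in np.diag([.02,.02,.15])])
    b=minimize(cost,p0,method="Nelder-Mead",options=dict(initial_simplex=S,xatol=1e-4,fatol=1e-4))
    return b.x,b.fun
def reacher(sq=0):
    return [box(-59,31,-28,28,0,14),box(-30,30,24,30,28,128),box(-30,30,-30+sq,-24+sq,28,128),box(235,291,22,30,0,48),box(235,291,-30+sq,-22+sq,0,48),box(0,240,20,30,26,48)]
def hexa(): 
    a=np.radians(30+60*np.arange(6)); h=np.c_[np.cos(a),np.sin(a)]*.015
    b=np.arange(12)*np.pi/6; s=np.c_[np.cos(b),np.sin(b)]*.007
    return [np.vstack([np.c_[h,0*a],np.c_[h,0*a+.028]]),np.vstack([np.c_[s,0*b+.028],np.c_[s,0*b+.036]])]
tray=[box(-55,55,-55,55,0,12)]
def masks(q,near=None):
    out={}
    for c in C:
        l=spotter.masks_of(c,q)
        if near: l=[d for d in l if np.hypot(*(np.array(d["uv"])-near[c]))<25]
        if l: out[c]=l[0]["mask"].astype(float)
    return out
E
python3 - <<'E'
from h import *
for c in C: vision.snapshot(c)
print("tray",*fit(tray,masks("tray"),[*ray("top",(329,326),.01)[:2],0]))
mc=masks("cap",dict(top=(204,217),scene=(390,366))); print({c:m.sum() for c,m in mc.items()})
print("cap",*fit(hexa(),mc,[*ray("top",(204,217),.018)[:2],.2]), [ray(c,uv,.018) for c,uv in (("top",(204,217)),("scene",(390,366)))])
g=ray("top",(472,240),.1);j=ray("top",(322,217),.03); print(g,j)
m=masks("reacher"); print({c:x.sum() for c,x in m.items()})
p,f=fit(reacher(),m,[g[0],g[1],np.arctan2(*(j-g)[1::-1])]); print("reacher",p,f)
im={c:vision.snapshot(c) for c in C}
o=[]
for c,(x,y) in dict(top=(250,240),scene=(330,330)).items():
    I=np.ascontiguousarray(im[c][:,:,::-1])
    for P in reacher(): cv2.polylines(I,[cv2.convexHull(proj(c,pose(P,p)).astype(np.float32)).astype(np.int32)],1,(0,0,255),1)
    o.append(cv2.resize(I[150:310,100:510] if c=="top" else I[150:450,130:530],(780,304) if c=="top" else (780,585),interpolation=cv2.INTER_CUBIC))
cv2.imwrite("pics/a.png",o[0]);cv2.imwrite("pics/b.png",np.vstack([o[1]]))
# small crop pack
t=cv2.resize(im["top"][100:320,180:280,::-1],(270,594),interpolation=cv2.INTER_CUBIC); s=cv2.resize(im["scene"][240:460,280:475,::-1],(527,594),interpolation=cv2.INTER_CUBIC)
cv2.imwrite("pics/c.png",np.hstack([t,s]))
E
```

```text
tray [ 0.41305795 -0.10560983 -0.00890236] 0.11540338205830891
{'scene': np.float64(321.0), 'top': np.float64(227.0)}
cap [0.61125831 0.12016394 0.26693332] 0.5051563986095055 [array([0.6129668 , 0.11917898, 0.018     ]), array([0.60758655, 0.12157308, 0.018     ])]
[ 0.55483863 -0.34100355  0.1       ] [ 0.60901917 -0.09482108  0.03      ]
{'scene': np.float64(4818.0), 'top': np.float64(3969.0)}
reacher [ 0.56728814 -0.35328897  1.39925074] 0.8021509131150066
```

View pics/c.png

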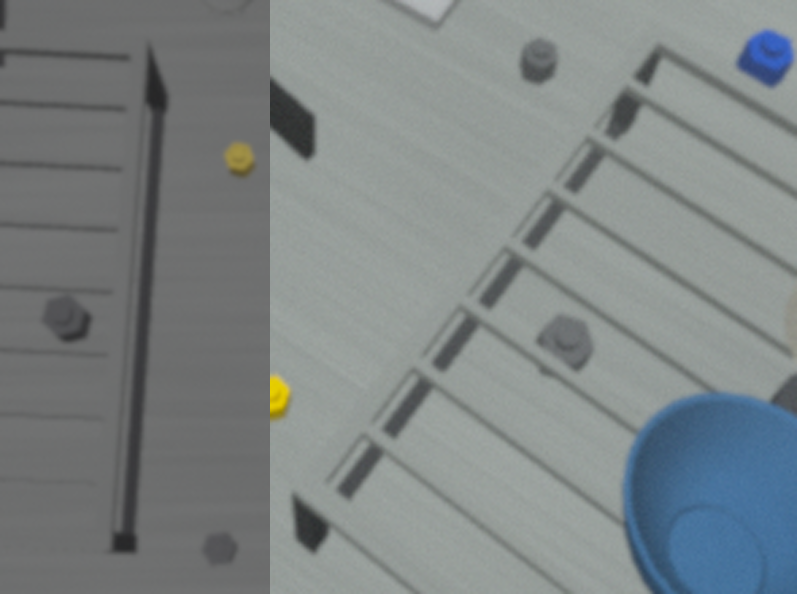

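View pics/a.png

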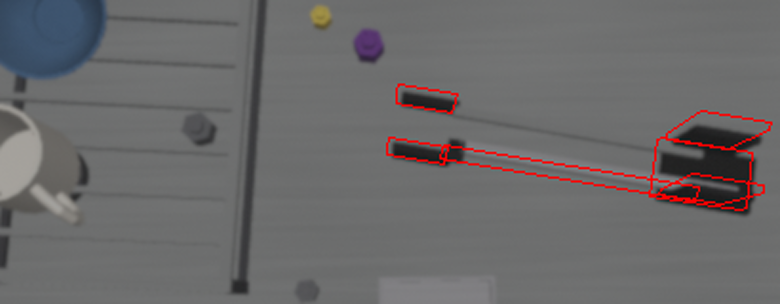

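The crop confirms the choice: the grey cap under the rack (top about 204,217) is larger than the one in the open (261,303). The reacher overlay is about 5 px off, so I'll refit on its dark parts and also fit the rack from its corners.

```bash
cat > fitr.py <<'E'
from h import *
def dark(p,pad=14,sq=0,z=0):
    out={};im={}
    for c in C:
        I=vision.snapshot(c); im[c]=I
        reg=cv2.dilate((sil(c,reacher(sq),p,z)>0).astype(np.uint8),np.ones((2*pad+1,)*2))
        thr=58 if c=="top" else 75
        out[c]=((I.max(2)<thr)&(reg>0)).astype(float)
    return out,im
def parts(sq=0,z0=14):
    R=reacher(sq); R[1][:,2]-=(28-z0)/1000; R[2][:,2]-=(28-z0)/1000; return R[:5]
E
python3 - <<'E'
from fitr import *
m,im=dark([.56,-.353,1.39])
for z0 in(14,21,28):
    p,f=fit(parts(0,z0),m,[.56,-.353,1.39]); print(z0,p,f)
    for c in C: print(c,fit(parts(0,z0),{c:m[c]},p))
p,f=fit(parts(),m,[.56,-.353,1.39])
o=[]
for c in C:
    I=np.ascontiguousarray(im[c][:,:,::-1]); I[m[c]>0]=(0,200,200)
    for P in parts(): cv2.polylines(I,[cv2.convexHull(proj(c,pose(P,p)).astype(np.float32)).astype(np.int32)],1,(0,0,255),1)
    o.append(cv2.resize(I[200:280,295:505] if c=="top" else I[150:325,130:310],(780,297) if c=="top" else (309,300),interpolation=cv2.INTER_CUBIC))
o[0]=cv2.copyMakeBorder(o[0],0,0,0,780-309,0)
cv2.imwrite("pics/d.png",np.vstack(o))
# rack: mouth corners of grating top (z=.105), sill ends on bench; refine by reading edges
print([ray("top",uv,z) for uv,z in (((235,117),.105),((222,297),.105),((240,140),0),((226,302),0))])
print([ray("scene",uv,z) for uv,z in (((423,257),.105),((300,419),.105))])
E
```

```text
14 [ 0.55993104 -0.35480711  1.37592262] 0.808521634140046
scene (array([ 0.55967788, -0.35603973,  1.37822657]), np.float64(0.43084381263309945))
top (array([ 0.56353892, -0.3589466 ,  1.3908885 ]), np.float64(0.3672369930662943))
21 [ 0.55968425 -0.35566651  1.37824141] 0.8332676526752815
scene (array([ 0.55882312, -0.35752629,  1.38074298]), np.float64(0.44638833334164574))
top (array([ 0.56389751, -0.35888064,  1.39291253]), np.float64(0.3782453961353811))
28 [ 0.56037464 -0.35761998  1.38234838] 0.857046714151565
scene (array([ 0.55826673, -0.35756416,  1.37770553]), np.float64(0.46170497786751574))
top (array([ 0.56260486, -0.35897107,  1.39251126]), np.float64(0.3905625722381141))
[array([0.76798031, 0.05297045, 0.105     ]), array([0.46559208, 0.070219  , 0.105     ]), array([0.76484584, 0.05786705, 0.        ]), array([0.45966906, 0.08002744, 0.        ])]
[array([0.46852371, 0.08477638, 0.105     ]), array([0.76228176, 0.06706902, 0.105     ])]
```

View pics/d.png

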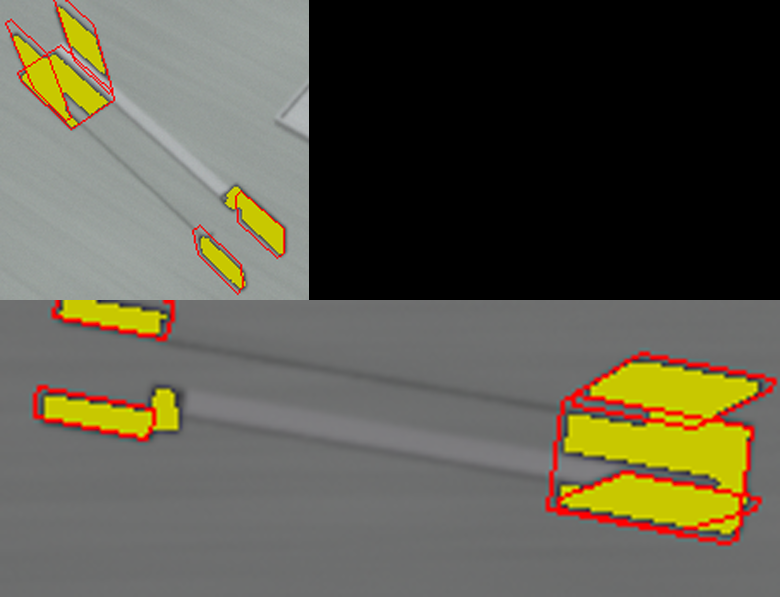

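The fit overlay follows the jaws, heel and plates well: the scene is at the top and the top view below, with the red outline on the dark parts. Next I check the arm's clearance from the blue bottle, the TCP's projection, and the first move.

```bash
cat >> h.py <<'E'
from scipy.spatial.transform import Rotation as Ro
def rel(target,yaw):
    o=r.get_obs(); q=o["orientation"]; R=Ro.from_quat([q[1],q[2],q[3],q[0]])
    x=R.apply([1,0,0]); T=Ro.from_euler("z",yaw)*Ro.from_euler("x",np.pi)
    d=T.inv().apply(np.array(target)-o["tcp_pos"]); v=np.degrees((R.inv()*T).as_rotvec())
    print("after-turn shift mm",np.round(d*1000,1),"turn",np.round(v,2),"tcp",np.round(o["tcp_pos"],4),"t",o["clock"])
E
python3 - <<'E'
from h import *
print(proj("scene",[.26,-.623,.205]),proj("top",[.26,-.623,.205]),proj("scene",[0,0,.1]))
print("bottle",ray("scene",(207,103),0),ray("top",(605,405),.17))
rel([.561,-.356,.205],1.383)
for q in("detergent","spray"): print(q,[(c,d["uv"],round(d["conf"],2)) for c in C for d in spotter.look_for(c,q)][:6])
E
```

```text
[[154.1767535  -22.44840514]] [[712.32288319 438.67546857]] [[491.105616    73.00872528]]
bottle [ 0.30890038 -0.49115393  0.        ] [ 0.30068707 -0.49767308  0.17      ]
after-turn shift mm [318.2 245.7  -0.4] turn [ -0.    -0.   -56.57] tcp [ 0.2602 -0.6228  0.2046] t 1.5Traceback (most recent call last):
  File "<stdin>", line 5, in <module>
ValueError: it knows: cap, cap_center, gap_mouth, rack, reacher, reacher_grip, reacher_jaws, tray, tray_floor, trigger, trigger_pad
```

Request:
{"op": "arm_command", "data": {
  "moves": [
    [[0, 0, -0.025, 0, 0, -9.4, 0.085], [0, 0, -0.025, 0, 0, -9.4, 0.085], [0, 0, -0.025, 0, 0, -9.4, 0.085], [0, 0, -0.025, 0, 0, -9.4, 0.085], [0, 0, 0, 0, 0, -9.4, 0.085], [0, 0, 0, 0, 0, -9.57, 0.085]]
  ],
  "squeeze": 22
}}

```text
clock: 2.25
tcp_pos: [0.2602, -0.6229, 0.305]
orientation: [0.0, 0.769, 0.64, -0.0]
ft_force: [-0.2, -0.3, -0.4]
grip_width: 0.0849
gripper_force: 0.0
```

Request:
{"op": "arm_command", "data": {
  "moves": [
    [[0.032, 0.0246, 0, 0, 0, 0, 0.085], [0.032, 0.0246, 0, 0, 0, 0, 0.085], [0.032, 0.0246, 0, 0, 0, 0, 0.085], [0.032, 0.0246, 0, 0, 0, 0, 0.085], [0.032, 0.0246, 0, 0, 0, 0, 0.085], [0.032, 0.0246, 0, 0, 0, 0, 0.085], [0.032, 0.0246, 0, 0, 0, 0, 0.085], [0.032, 0.0246, 0, 0, 0, 0, 0.085], [0.032, 0.0246, 0, 0, 0, 0, 0.085], [0.032, 0.0246, 0, 0, 0, 0, 0.085], [0, 0, 0, 0, 0, 0, 0.085], [0, 0, 0, 0, 0, 0, 0.085]]
  ]
}}

```text
clock: 3.75
tcp_pos: [0.5612, -0.3548, 0.3045]
orientation: [-0.0, 0.77, 0.638, -0.0]
ft_force: [0.1, -0.6, 0.6]
grip_width: 0.0853
gripper_force: 0.0
```

```bash
python3 -c "
from h import *
rel([.561,-.356,.150],1.383); print(r.get_obs()['joint_positions'])"
```

```text
after-turn shift mm [ -1.2   0.  154.5] turn [-0.02  0.02 -0.01] tcp [ 0.5612 -0.3548  0.3045] t 3.75
[ 0.66260981  0.35636014 -0.26460157  1.49270855  0.09506248  1.30540774
  0.20093943]
```

Request:
{"op": "arm_command", "data": {
  "moves": [
    [[-0.001, 0, 0.035, 0, 0, 0, 0.085], [0, 0, 0.035, 0, 0, 0, 0.085], [0, 0, 0.035, 0, 0, 0, 0.085], [0, 0, 0.035, 0, 0, 0, 0.085], [0, 0, 0.03, 0, 0, 0, 0.085], [0, 0, 0.03, 0, 0, 0, 0.085], [0, 0, 0.025, 0, 0, 0, 0.085], [0, 0, 0.02, 0, 0, 0, 0.085], [0, 0, 0, 0, 0, 0, 0.085]]
  ]
}}

```text
clock: 4.88
tcp_pos: [0.5602, -0.3556, 0.0584]
orientation: [-0.001, 0.771, 0.637, -0.0]
ft_force: [0.4, 0.2, 0.9]
grip_width: 0.0846
gripper_force: 0.0
```

Request:
{"op": "arm_command", "data": {
  "moves": [
    [[0, 0, 0, 0, 0, 0, 0.07], [0, 0, 0, 0, 0, 0, 0.064], [0, 0, 0, 0, 0, 0, 0.061], [0, 0, 0, 0, 0, 0, 0.058], [0, 0, 0, 0, 0, 0, 0.057], [0, 0, 0, 0, 0, 0, 0.057], [0, 0, 0, 0, 0, 0, 0.057], [0, 0, 0, 0, 0, 0, 0.057]]
  ],
  "squeeze": 22
}}

```text
clock: 5.88
tcp_pos: [0.5614, -0.3555, 0.0607]
orientation: [0.0, 0.77, 0.638, -0.0]
ft_force: [-5.5, 1.5, 11.1]
grip_width: 0.0572
gripper_force: 13.3
```

Request:
{"op": "arm_command", "data": {
  "moves": [
    [[0, 0, -0.005, 0, 0, 0, 0.057], [0, 0, -0.01, 0, 0, 0, 0.057], [0, 0, -0.015, 0, 0, 0, 0.057], [0, 0, -0.015, 0, 0, 0, 0.057], [0, 0, -0.005, 0, 0, 0, 0.057], [0, 0, 0, 0, 0, 0, 0.057], [0, 0, 0, 0, 0, 0, 0.057]]
  ]
}}

```text
clock: 6.75
tcp_pos: [0.5611, -0.3551, 0.1091]
orientation: [-0.0, 0.77, 0.638, -0.0]
ft_force: [0.4, 0.2, -4.2]
grip_width: 0.0574
gripper_force: 10.7
```

```bash
cat > see.py <<'E'
import sys
from h import *
# side look: save stacked crops
def crop(name,a,b):
    t=vision.snapshot("top")[a[1]:a[3],a[0]:a[2],::-1]; s=vision.snapshot("scene")[b[1]:b[3],b[0]:b[2],::-1]
    f=lambda I,w:cv2.resize(I,(w,int(I.shape[0]*w/I.shape[1])),interpolation=cv2.INTER_CUBIC)
    A,B=f(t,398),f(s,398); H=max(A.shape[0],B.shape[0])
    P=[cv2.copyMakeBorder(X,0,H-X.shape[0],0,0,0) for X in(A,B)]; cv2.imwrite(f"pics/{name}.png",np.hstack(P))
E
python3 -c "
from see import *
crop('e',(180,120,520,320),(100,100,440,400))"
```

```text
(no output)
```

View pics/e.png

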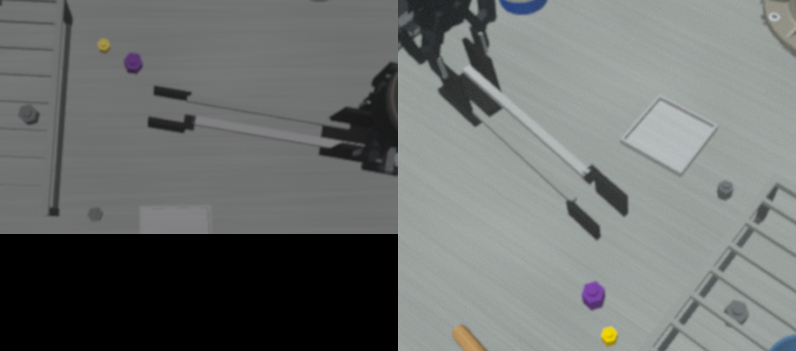

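The reacher is lifted level, with its jaws open at top-crop (170,108). Next I turn it to the rack axis and move it in front of the mouth.

```bash
python3 -c "
from h import *
rel([.588,-.250,.085],1.51)
print('purple',ray('top',(293,173),.015),'small grey',ray('top',(261,303),.01))"
```

```text
after-turn shift mm [106.6  20.4  24. ] turn [-0.05 -0.02 -7.27] tcp [ 0.5611 -0.3552  0.109 ] t 6.85
purple [ 0.69537905 -0.04272409  0.015     ] small grey [0.45691575 0.01601924 0.01      ]
```

Request:
{"op": "arm_command", "data": {
  "moves": [
    [[0, 0, 0, 0, 0, -1.8, 0.057], [0, 0, 0, 0, 0, -1.8, 0.057], [0, 0, 0, 0, 0, -1.8, 0.057], [0, 0, 0, 0, 0, -1.87, 0.057], [0.015, 0.003, 0.002, 0, 0, 0, 0.057], [0.02, 0.004, 0.005, 0, 0, 0, 0.057], [0.02, 0.004, 0.005, 0, 0, 0, 0.057], [0.02, 0.004, 0.005, 0, 0, 0, 0.057], [0.02, 0.004, 0.005, 0, 0, 0, 0.057], [0.0116, 0.0014, 0.002, 0, 0, 0, 0.057], [0, 0, 0, 0, 0, 0, 0.057], [0, 0, 0, 0, 0, 0, 0.057]]
  ]
}}

```text
clock: 8.35
tcp_pos: [0.5881, -0.2511, 0.0858]
orientation: [0.0, 0.729, 0.685, -0.0]
ft_force: [0.8, 0.1, -4.2]
grip_width: 0.0573
gripper_force: 10.7
```

```bash
cat > jaws.py <<'E'
from h import *
def jaw_fit(sq=3,yaw=None,heights=(0,48)):
    o=r.get_obs(); t=o["tcp_pos"]; q=o["orientation"]; R=Ro.from_quat([q[1],q[2],q[3],q[0]]); x=R.apply([1,0,0]); yaw=np.arctan2(x[1],x[0])
    z=t[2]-.0600; h=sq/2
    J=[box(235,291,22-h,30-h,*heights),box(235,291,-30+h,-22+h,0,42)]
    H=[box(-59,31,-28-h,28-h,0,14)]
    M={}
    for c in C:
        I=vision.snapshot(c); reg=cv2.dilate((sil(c,J,[t[0],t[1],yaw],z)>0).astype(np.uint8),np.ones((21,21)))
        m=((I.max(2)<(58 if c=="top" else 75))&(reg>0)); M[c]=m.astype(float)
    def cost(p):
        s=0
        for c,m in M.items():
            a=sil(c,J,p[:3],p[3]); s+=1-np.minimum(a,m).sum()/np.maximum(a,m).sum()
        return s
    p0=np.array([t[0],t[1],yaw,z]); S=np.array([p0]+[p0+d for d in np.diag([.01,.01,.05,.01])])
    b=minimize(cost,p0,method="Nelder-Mead",options=dict(initial_simplex=S,xatol=1e-4,fatol=1e-4,maxiter=600))
    jaw=lambda p:pose(np.array([[.264,0,.015]]),p[:3],p[3])[0]
    print("nominal jaw",np.round(jaw(p0),4),"yaw",round(yaw,4)); print("seen jaw",np.round(jaw(b.x),4),"yaw",round(b.x[2],4),"cost",b.fun,{c:m.sum() for c,m in M.items()})
    return b.x
E
python3 -c "
from jaws import *
jaw_fit()
for k in range(2):
  [vision.snapshot(c) for c in C]
  mc=masks('cap_center',dict(top=(204,217),scene=(390,366)))
  for c in mc: print('cap',c,*fit(hexa(),{c:mc[c]},[.611,.120,.2]))
  print('both',*fit(hexa(),mc,[.611,.120,.2]))
print(spotter.look_for('top','cap_center')[:5])
"
```

```text
nominal jaw [0.6044 0.0124 0.0408] yaw 1.5091
seen jaw [0.6043 0.0071 0.0301] yaw 1.5272 cost 0.8052514906032463 {'scene': np.float64(939.0), 'top': np.float64(428.0)}
cap scene [0.6096909  0.12052439 0.31127601] 0.37241661017538363
cap top [0.61178687 0.12068232 0.3261826 ] 0.18858756414299238
both [0.61156038 0.12073932 0.31439585] 0.5611338498438359
cap scene [0.6075277  0.12090904 0.55398732] 0.4101048583788788
cap top [0.61205127 0.1196121  0.25891703] 0.23805145738460876
both [0.61112641 0.12022117 0.32577989] 0.6617362262323142
[{'uv': [290.4, 172.8], 'conf': 0.76}, {'uv': [266.1, 157.5], 'conf': 0.66}, {'uv': [207.9, 217.2], 'conf': 0.62}, {'uv': [190.8, 347.1], 'conf': 0.55}, {'uv': [261.7, 304.4], 'conf': 0.49}]
```

```bash
python3 -c "
from jaws import *
p=jaw_fit(); o=[]
t=r.get_obs()['tcp_pos']
for c,b in dict(top=(190,190,310,270),scene=(250,230,410,390)).items():
    I=vision.snapshot(c)[:,:,::-1]; s=398/(b[2]-b[0]); s=400/160 if c=='scene' else s
    K=cv2.resize(I[b[1]:b[3],b[0]:b[2]],None,fx=s,fy=s,interpolation=cv2.INTER_CUBIC)
    for q,col in(((t[0],t[1],1.509,t[2]-.06),(0,255,0)),(p,(0,0,255))):
        for P in (box(235,291,20.5,28.5,0,48),box(235,291,-28.5,-20.5,0,48)):
            cv2.polylines(K,[cv2.convexHull(((proj(c,pose(P,q[:3],q[3]))-b[:2])*s).astype(np.float32)).astype(np.int32)],1,col,1)
    for P in hexa(): cv2.polylines(K,[cv2.convexHull(((proj(c,pose(P,(.611,.1203,.31)))-b[:2])*s).astype(np.float32)).astype(np.int32)],1,(0,255,255),1)
    o.append(K)
H=max(x.shape[0] for x in o)
cv2.imwrite('pics/f.png',np.hstack([cv2.copyMakeBorder(x,0,H-x.shape[0],0,0,0) for x in o]))
"
```

```text
nominal jaw [0.6043 0.0133 0.0406] yaw 1.5099
seen jaw [0.6044 0.008  0.0305] yaw 1.5314 cost 0.8170942750370719 {'scene': np.float64(952.0), 'top': np.float64(434.0)}
```

View pics/f.png

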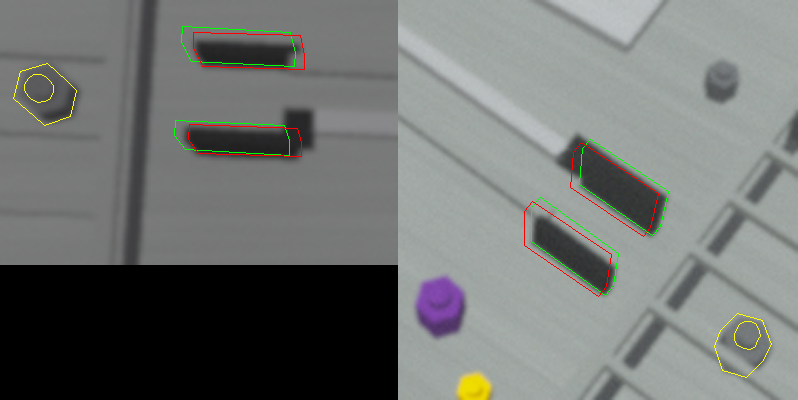

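The overlay shows the nominal (green) jaws within about 3 mm of the real ones. Their mid-line runs through the cap at top-crop (45,95). I'll go straight in 110 mm.

Request:
{"op": "arm_command", "data": {
  "moves": [
    [[0.008, 0, 0, 0, 0, 0, 0.057], [0.012, 0, 0, 0, 0, 0, 0.057], [0.012, 0, 0, 0, 0, 0, 0.057], [0.012, 0, 0, 0, 0, 0, 0.057], [0.012, 0, 0, 0, 0, 0, 0.057], [0.012, 0, 0, 0, 0, 0, 0.057], [0.012, 0, 0, 0, 0, 0, 0.057], [0.012, 0, 0, 0, 0, 0, 0.057], [0.01, 0, 0, 0, 0, 0, 0.057], [0.008, 0, 0, 0, 0, 0, 0.057], [0, 0, 0, 0, 0, 0, 0.057]]
  ]
}}

```text
clock: 10.48
tcp_pos: [0.5951, -0.1396, 0.0857]
orientation: [-0.0, 0.728, 0.686, 0.0]
ft_force: [0.0, -0.8, -4.4]
grip_width: 0.0571
gripper_force: 10.7
```

```bash
python3 -c "
from see import *
crop('g',(150,170,270,270),(320,290,450,420))"
```

```text
(no output)
```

View pics/g.png

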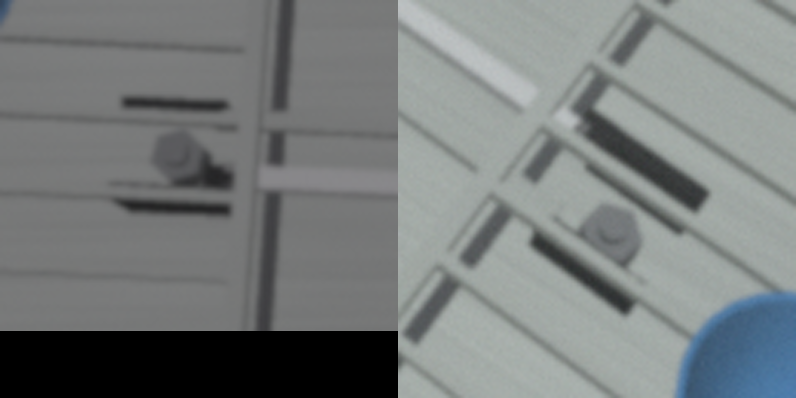

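The jaws straddle the cap centrally: in the top crop the jaws are at rows 104 and 205 and the cap at 157. Next I lower 13 mm and squeeze slowly.

Request:
{"op": "arm_command", "data": {
  "moves": [
    [[0, 0, 0.004, 0, 0, 0, 0.057], [0, 0, 0.005, 0, 0, 0, 0.057], [0, 0, 0.004, 0, 0, 0, 0.057], [0, 0, 0, 0, 0, 0, 0.056], [0, 0, 0, 0, 0, 0, 0.054], [0, 0, 0, 0, 0, 0, 0.052], [0, 0, 0, 0, 0, 0, 0.05], [0, 0, 0, 0, 0, 0, 0.049], [0, 0, 0, 0, 0, 0, 0.048], [0, 0, 0, 0, 0, 0, 0.047], [0, 0, 0, 0, 0, 0, 0.046], [0, 0, 0, 0, 0, 0, 0.046]]
  ],
  "squeeze": 22
}}

```text
clock: 12.08
tcp_pos: [0.595, -0.1403, 0.0726]
orientation: [-0.0, 0.728, 0.685, 0.0]
ft_force: [0.4, -0.6, -3.6]
grip_width: 0.0462
gripper_force: 14.1
```

Request:
{"op": "arm_command", "data": {
  "moves": [
    [[0, 0, 0, 0, 0, 0, 0.0455], [0, 0, 0, 0, 0, 0, 0.045], [0, 0, 0, 0, 0, 0, 0.0445], [0, 0, 0, 0, 0, 0, 0.044], [0, 0, 0, 0, 0, 0, 0.0435], [0, 0, 0, 0, 0, 0, 0.043], [0, 0, 0, 0, 0, 0, 0.0425], [0, 0, 0, 0, 0, 0, 0.042], [0, 0, 0, 0, 0, 0, 0.0415], [0, 0, 0, 0, 0, 0, 0.041], [0, 0, 0, 0, 0, 0, 0.041]]
  ],
  "squeeze": 22
}}

```text
clock: 13.45
tcp_pos: [0.595, -0.1403, 0.0726]
orientation: [-0.0, 0.728, 0.685, 0.0]
ft_force: [-0.0, 0.6, -3.3]
grip_width: 0.0436
gripper_force: 23.0
```

Request:
{"op": "arm_command", "data": {
  "moves": [
    [[0, 0, 0, 0, 0, 0, 0.041], [0, 0, -0.002, 0, 0, 0, 0.041], [0, 0, -0.004, 0, 0, 0, 0.041], [0, 0, -0.005, 0, 0, 0, 0.041], [0, 0, -0.005, 0, 0, 0, 0.041], [0, 0, -0.003, 0, 0, 0, 0.041], [0, 0, -0.001, 0, 0, 0, 0.041], [0, 0, 0, 0, 0, 0, 0.041]]
  ]
}}

```text
clock: 14.45
tcp_pos: [0.5949, -0.1403, 0.0926]
orientation: [-0.0, 0.728, 0.685, 0.0]
ft_force: [-0.5, -1.0, -4.5]
grip_width: 0.0436
gripper_force: 23.1
```

```bash
python3 -c "
from see import *
crop('i',(150,170,270,270),(320,290,450,420))"
```

```text
(no output)
```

View pics/i.png

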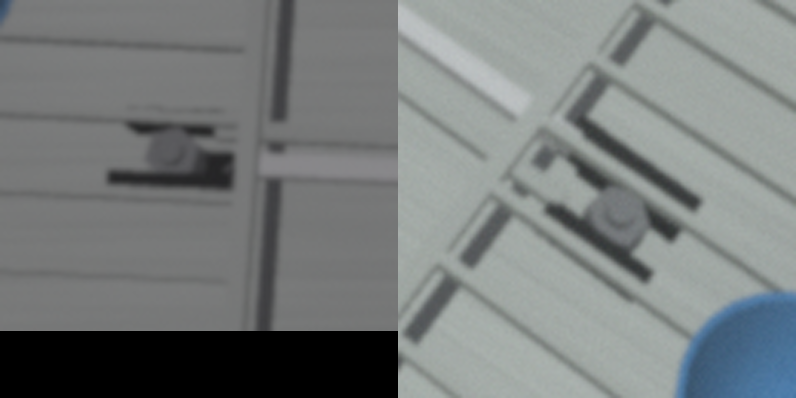

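The cap is clear of the bench and held in the jaws at scene-crop (617,212). Next I pull it out over the sill, raise it and carry it over the tray.

Request:
{"op": "arm_command", "data": {
  "moves": [
    [[-0.005, 0, 0, 0, 0, 0, 0.041], [-0.01, 0, 0, 0, 0, 0, 0.041], [-0.014, 0, 0, 0, 0, 0, 0.041], [-0.014, 0, 0, 0, 0, 0, 0.041], [-0.014, 0, 0, 0, 0, 0, 0.041], [-0.014, 0, 0, 0, 0, 0, 0.041], [-0.014, 0, 0, 0, 0, 0, 0.041], [-0.014, 0, 0, 0, 0, 0, 0.041], [-0.014, 0, 0, 0, 0, 0, 0.041], [-0.014, 0, 0, 0, 0, 0, 0.041], [-0.009, 0, 0, 0, 0, 0, 0.041], [-0.004, 0, 0, 0, 0, 0, 0.041]]
  ]
}}

```text
clock: 16.05
tcp_pos: [0.5863, -0.2807, 0.0925]
orientation: [-0.0, 0.728, 0.685, -0.0]
ft_force: [-0.4, 0.9, -4.4]
grip_width: 0.0434
gripper_force: 23.1
```

Request:
{"op": "arm_command", "data": {
  "moves": [
    [[0, 0, -0.01, 0, 0, 0, 0.041], [0, 0, -0.015, 0, 0, 0, 0.041], [0, -0.004, -0.01, 0, 0, 0, 0.041], [-0.005, -0.012, -0.005, 0, 0, 0, 0.041], [-0.011, -0.02, 0, 0, 0, 0, 0.041], [-0.011, -0.02, 0, 0, 0, 0, 0.041], [-0.011, -0.02, 0, 0, 0, 0, 0.041], [-0.011, -0.02, 0, 0, 0, 0, 0.041], [-0.011, -0.02, 0, 0, 0, 0, 0.041], [-0.011, -0.02, 0, 0, 0, 0, 0.041], [-0.011, -0.02, 0, 0, 0, 0, 0.041], [-0.011, -0.02, 0, 0, 0, 0, 0.041]]
  ]
}}

```text
clock: 17.55
tcp_pos: [0.4037, -0.3628, 0.1327]
orientation: [0.0, 0.728, 0.685, 0.0]
ft_force: [-0.4, 0.0, -4.4]
grip_width: 0.0435
gripper_force: 23.6
```

Request:
{"op": "arm_command", "data": {
  "moves": [
    [[-0.003, -0.006, 0, 0, 0, 0, 0.041], [-0.002, -0.002, 0, 0, 0, 0, 0.041], [0, 0, 0, 0, 0, 0, 0.041], [0, 0, 0, 0, 0, 0, 0.041]]
  ]
}}

```text
clock: 18.05
tcp_pos: [0.3974, -0.3663, 0.1326]
orientation: [-0.0, 0.728, 0.686, 0.0]
ft_force: [0.2, -0.6, -4.5]
grip_width: 0.0436
gripper_force: 23.7
```

```bash
python3 -c "
from h import *
rel([.397,-.366,.0767],1.51)
o=[]
for c,b in dict(top=(270,260,400,390),scene=(270,130,410,270)).items():
    I=vision.snapshot(c)[:,:,::-1]; s=398/(b[2]-b[0])
    K=cv2.resize(I[b[1]:b[3],b[0]:b[2]],(398,398),interpolation=cv2.INTER_CUBIC)
    t=r.get_obs()['tcp_pos']; cap=t+[.0608*.260,.998*.260,0]; 
    for P in hexa(): cv2.polylines(K,[cv2.convexHull(((proj(c,pose(P,(cap[0],cap[1],0),t[2]-.0726))-b[:2])*s).astype(np.float32)).astype(np.int32)],1,(0,255,255),1)
    cv2.polylines(K,[cv2.convexHull(((proj(c,pose(tray[0],(.413,-.106,-.009)))-b[:2])*s).astype(np.float32)).astype(np.int32)],1,(0,255,0),1)
    o.append(K)
cv2.imwrite('pics/j.png',np.hstack(o)); print(cap)"
```

```text
after-turn shift mm [ 0.3 -0.4 55.9] turn [ 0.01 -0.01  0.06] tcp [ 0.3974 -0.3663  0.1326] t 18.05
[ 0.41308578 -0.10692016  0.13256694]
```

View pics/j.png

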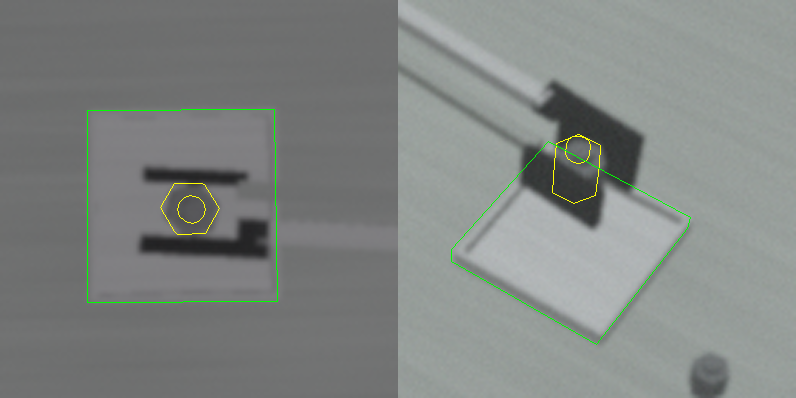

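The cap is in the jaws just above tray centre: the top crop shows the cap at (190,210) and the tray spanning 88 to 277. I'll lower it gently.

Request:
{"op": "arm_command", "data": {
  "moves": [
    [[0, 0, 0.006, 0, 0, 0, 0.041], [0, 0, 0.01, 0, 0, 0, 0.041], [0, 0, 0.01, 0, 0, 0, 0.041], [0, 0, 0.01, 0, 0, 0, 0.041], [0, 0, 0.008, 0, 0, 0, 0.041], [0, 0, 0.005, 0, 0, 0, 0.041], [0, 0, 0.003, 0, 0, 0, 0.041], [0, 0, 0.001, 0, 0, 0, 0.041], [0, 0, 0.001, 0, 0, 0, 0.041], [0, 0, 0, 0, 0, 0, 0.041]]
  ]
}}

```text
clock: 19.4
tcp_pos: [0.3969, -0.3668, 0.0788]
orientation: [0.0, 0.728, 0.685, 0.0]
ft_force: [0.0, 0.2, -4.4]
grip_width: 0.0435
gripper_force: 23.7
```

Request:
{"op": "arm_command", "data": {
  "moves": [
    [[0, 0, 0.0005, 0, 0, 0, 0.041], [0, 0, 0.0005, 0, 0, 0, 0.041], [0, 0, 0.0005, 0, 0, 0, 0.041], [0, 0, 0, 0, 0, 0, 0.041], [0, 0, 0, 0, 0, 0, 0.041]]
  ]
}}

```text
clock: 20.02
tcp_pos: [0.3968, -0.3667, 0.0771]
orientation: [-0.0, 0.728, 0.685, 0.0]
ft_force: [0.2, 0.3, -4.5]
grip_width: 0.0439
gripper_force: 23.7
```

Request:
{"op": "arm_command", "data": {
  "moves": [
    [[0, 0, 0.0005, 0, 0, 0, 0.041], [0, 0, 0.0005, 0, 0, 0, 0.041], [0, 0, 0, 0, 0, 0, 0.041], [0, 0, 0, 0, 0, 0, 0.041]]
  ]
}}

```text
clock: 20.52
tcp_pos: [0.3968, -0.3667, 0.0761]
orientation: [-0.0, 0.728, 0.685, 0.0]
ft_force: [-0.3, 0.1, -3.7]
grip_width: 0.0441
gripper_force: 23.7
```

Request:
{"op": "arm_command", "data": {
  "moves": [
    [[0, 0, 0.0005, 0, 0, 0, 0.041], [0, 0, 0.0005, 0, 0, 0, 0.041], [0, 0, 0, 0, 0, 0, 0.041], [0, 0, 0, 0, 0, 0, 0.041]]
  ]
}}

```text
clock: 21.02
tcp_pos: [0.3968, -0.3667, 0.0751]
orientation: [-0.0, 0.728, 0.685, 0.0]
ft_force: [0.4, -0.8, -2.8]
grip_width: 0.0441
gripper_force: 23.7
```

Contact shows: Fz rose from -4.5 to -2.8 at the expected height. I'll release slowly to 57 mm, then lift straight up.

Request:
{"op": "arm_command", "data": {
  "moves": [
    [[0, 0, 0, 0, 0, 0, 0.044], [0, 0, 0, 0, 0, 0, 0.045], [0, 0, 0, 0, 0, 0, 0.046], [0, 0, 0, 0, 0, 0, 0.048], [0, 0, 0, 0, 0, 0, 0.05], [0, 0, 0, 0, 0, 0, 0.052], [0, 0, 0, 0, 0, 0, 0.054], [0, 0, 0, 0, 0, 0, 0.056], [0, 0, 0, 0, 0, 0, 0.057], [0, 0, 0, 0, 0, 0, 0.057], [0, 0, 0, 0, 0, 0, 0.057]]
  ]
}}

```text
clock: 22.4
tcp_pos: [0.3969, -0.3667, 0.0751]
orientation: [0.0, 0.728, 0.685, 0.0]
ft_force: [0.0, -0.4, -3.9]
grip_width: 0.0569
gripper_force: 10.7
```

```bash
python3 -c "
from see import *
crop('k',(270,260,400,390),(270,130,410,270))"
```

```text
(no output)
```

View pics/k.png

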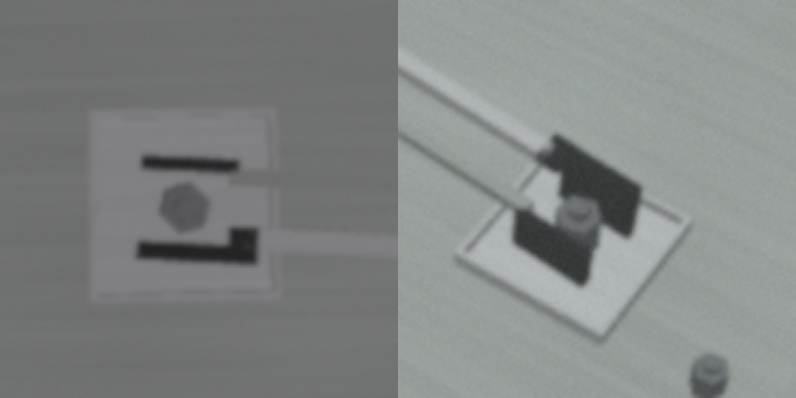

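The cap stands upright in the tray centre (top crop 185,207), with clear gaps to both jaws. I'll lift, carry the reacher back to its free spot and set it down.

Request:
{"op": "arm_command", "data": {
  "moves": [
    [[0, 0, -0.005, 0, 0, 0, 0.057], [0, 0, -0.01, 0, 0, 0, 0.057], [0, 0, -0.015, 0, 0, 0, 0.057], [0, 0, -0.02, 0, 0, 0, 0.057], [0, 0, -0.02, 0, 0, 0, 0.057], [0, 0, -0.015, 0, 0, 0, 0.057], [0, 0, -0.005, 0, 0, 0, 0.057], [0.001, 0.008, 0, 0, 0, 0, 0.057], [0.002, 0.015, 0, 0, 0, 0, 0.057], [0.002, 0.02, 0, 0, 0, 0, 0.057], [0.003, 0.02, 0, 0, 0, 0, 0.057], [0.003, 0.02, 0, 0, 0, 0, 0.057]]
  ]
}}

```text
clock: 24.0
tcp_pos: [0.4821, -0.3603, 0.1648]
orientation: [-0.0, 0.728, 0.685, 0.0]
ft_force: [-0.6, -0.5, -4.0]
grip_width: 0.0568
gripper_force: 10.7
```

Request:
{"op": "arm_command", "data": {
  "moves": [
    [[0.003, 0.02, 0, 0, 0, 0, 0.057], [0.003, 0.02, 0, 0, 0, 0, 0.057], [0.002, 0.02, 0, 0, 0, 0, 0.057], [0.002, 0.015, 0, 0, 0, 0, 0.057], [0, 0.005, 0, 0, 0, 0, 0.057], [0, 0, 0.015, 0, 0, 0, 0.057], [0, 0, 0.02, 0, 0, 0, 0.057], [0, 0, 0.02, 0, 0, 0, 0.057], [0, 0, 0.02, 0, 0, 0, 0.057], [0, 0, 0.015, 0, 0, 0, 0.057], [0, 0, 0.007, 0, 0, 0, 0.057], [0, 0, 0, 0, 0, 0, 0.057]]
  ]
}}

```text
clock: 25.5
tcp_pos: [0.5608, -0.3555, 0.0678]
orientation: [-0.0, 0.728, 0.685, 0.0]
ft_force: [-0.8, -0.9, -3.2]
grip_width: 0.0572
gripper_force: 10.8
```

Request:
{"op": "arm_command", "data": {
  "moves": [
    [[0, 0, 0.002, 0, 0, 0, 0.057], [0, 0, 0.002, 0, 0, 0, 0.057], [0, 0, 0.001, 0, 0, 0, 0.057], [0, 0, 0, 0, 0, 0, 0.057]]
  ]
}}

```text
clock: 26.0
tcp_pos: [0.5608, -0.3557, 0.0632]
orientation: [0.0, 0.728, 0.685, 0.0]
ft_force: [0.7, -0.2, -3.5]
grip_width: 0.0571
gripper_force: 10.7
```

Request:
{"op": "arm_command", "data": {
  "moves": [
    [[0, 0, 0.001, 0, 0, 0, 0.057], [0, 0, 0.001, 0, 0, 0, 0.057], [0, 0, 0, 0, 0, 0, 0.057], [0, 0, 0, 0, 0, 0, 0.057]]
  ]
}}

```text
clock: 26.5
tcp_pos: [0.5608, -0.3557, 0.0612]
orientation: [0.0, 0.728, 0.685, 0.0]
ft_force: [-0.6, -0.8, -1.4]
grip_width: 0.057
gripper_force: 11.1
```

Request:
{"op": "arm_command", "data": {
  "moves": [
    [[0, 0, 0.001, 0, 0, 0, 0.057], [0, 0, 0.001, 0, 0, 0, 0.057], [0, 0, 0, 0, 0, 0, 0.057], [0, 0, 0, 0, 0, 0, 0.057]]
  ]
}}

```text
clock: 27.0
tcp_pos: [0.5609, -0.356, 0.0606]
orientation: [0.0, 0.728, 0.685, -0.0]
ft_force: [-7.6, 3.0, 18.4]
grip_width: 0.0569
gripper_force: 14.7
```

On the bench now (Fz rose to 18 N). I'll ease up 1.5 mm, open the fingers and retreat.

Request:
{"op": "arm_command", "data": {
  "moves": [
    [[0, 0, -0.001, 0, 0, 0, 0.057], [0, 0, -0.0005, 0, 0, 0, 0.058], [0, 0, 0, 0, 0, 0, 0.06], [0, 0, 0, 0, 0, 0, 0.064], [0, 0, 0, 0, 0, 0, 0.072], [0, 0, 0, 0, 0, 0, 0.085], [0, 0, 0, 0, 0, 0, 0.085], [0, 0, 0, 0, 0, 0, 0.085], [0, 0, 0, 0, 0, 0, 0.085]]
  ]
}}

```text
clock: 28.12
tcp_pos: [0.5608, -0.3556, 0.0606]
orientation: [-0.0, 0.728, 0.685, 0.0]
ft_force: [0.1, -0.1, 0.9]
grip_width: 0.0849
gripper_force: 0.0
```

Request:
{"op": "arm_command", "data": {
  "moves": [
    [[0, 0, -0.005, 0, 0, 0, 0.085], [0, 0, -0.01, 0, 0, 0, 0.085], [0, 0, -0.02, 0, 0, 0, 0.085], [0, 0, -0.03, 0, 0, 0, 0.085], [0, 0, -0.03, 0, 0, 0, 0.085], [0, 0, -0.04, 0, 0, 0, 0.085], [0, 0, -0.04, 0, 0, 0, 0.085], [0, 0, -0.02, 0, 0, 0, 0.085], [0, 0, 0, 0, 0, 0, 0.085], [0, 0, 0, 0, 0, 0, 0.085]]
  ]
}}

```text
clock: 29.38
tcp_pos: [0.5602, -0.3554, 0.2545]
orientation: [-0.001, 0.728, 0.685, -0.0]
ft_force: [0.2, 0.1, -1.0]
grip_width: 0.0852
gripper_force: 0.0
```

```bash
python3 -c "
from see import *
crop('l',(180,120,520,380),(100,100,440,400))"
```

```text
(no output)
```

View pics/l.png

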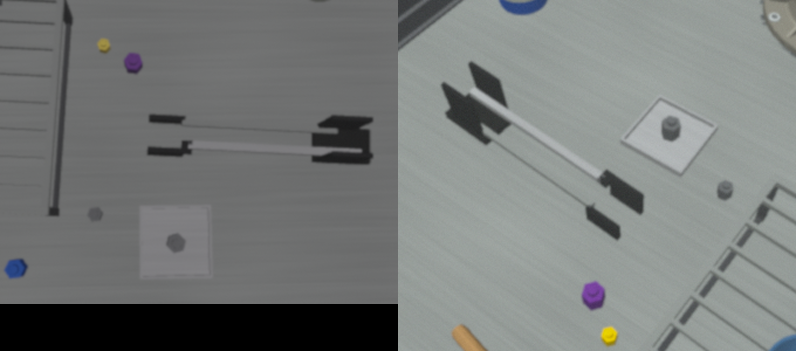

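The cap stands in the tray (top crop 176,242). The reacher stands upright on the open bench with its jaws open, clear of the rack and tray.

```bash
python3 -c "
from rig import r
print(r.hand_in())"
```

```text
the job is handed in; nothing more can be done
None
```

The job is handed in at about 29 s of the 67 s allowed: the final pictures show the cap upright near the tray's centre and the reacher standing released on the open bench, clear of rack and tray; the judge's result was not shown.

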